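Stand the serving boards on edge in the pantry rack

TASK

Two serving boards lean side by side on the drying stand. Take each off and stand it upright on its edge between the wire hoops of its own slot in the rack, roughly centred along the slot and resting on the rack's floor: the walnut board in the slot with the brown tag, the marble board in the slot with the white tag. Set them down gently rather than dropping them, let go, and leave the blue board and the other kitchen things where they are.

Things in the scene. Friction and masses are not known exactly. Their poses are not given: they have to be found in the camera images.
- walnut_board_center (a point): Centre of the dark walnut board, a rectangular slab 150 x 110 x 12 mm, 0.14 kg. Axes: x = normal to its faces, y = across its 110 mm width, z = along its 150 mm length to its upper end. At first it leans on the stand, 0.5 rad (29 deg) from vertical, upper end towards the robot and free: the stand's back slats end 60 mm short of it. It has a small dark mark near one upper corner.
- marble_board_center (a point): Centre of the white marble board: same size, shape, axes and lean as the walnut one (150 x 110 x 12 mm), about 0.5 kg, leaning beside it on the same stand (centres about 140 mm apart; which is on which side varies).
- stand: Fixed wooden drying stand, base 170 x 300 mm, no part higher than 125 mm; origin at the centre of its underside, x across its depth (away from the robot at yaw 0), y along its length. The boards rest on its tilted ledge, against slats on the robot's side.
- rack: Fixed light-wood rack, base 210 (x) x 250 (y) x 18 mm; origin at the centre of its underside. Three slots run along its x, at y = -72, 0 and +72 mm, each between two steel wire hoops: 22 mm clear, 96 mm long, top bars 88 mm above the counter (70 above the rack's floor). One slot holds the blue board, the others have tags; which is which varies.
- slot_brown (a point): Centre of the slot with the brown tag (a dark brown block 22 x 40 x 12 mm on the rack's floor, beyond the +x end of the slot, its centre 91 mm from this point). The point lies on the rack's floor (top of the base), midway between the two hoops and midway along them. Axes: x along the slot, y across it, z up.
- slot_white (a point): Centre of the slot with the white tag, as for the brown one.
- blue_board_center (a point): Centre of a blue plastic board, 130 x 110 x 12 mm, loose, already standing upright in the third slot of the rack; leave it there (x = normal to its faces).
- spice_jar: Loose glass spice jar, 48 mm across, 85 mm tall, standing between stand and rack; origin at the centre of its foot. Leave it.
- mug: Loose blue mug, 80 mm across and 90 mm tall, handle at +y, standing beyond the rack, beside the salt pig; origin at the centre of its foot. Leave it.
- salt_pig: Fixed white ceramic salt pig with a wooden lid, 116 mm across, 110 mm tall with the lid's knob, beyond the jar; origin at the centre of its foot.
There are look-alikes about, which are no part of the job. Of the things like the part that bears marble_board_center, leave any that is green; of the rest the larger one is meant.

How it is judged:
At the end, for the whole second after the job is handed in: Walnut board in brown slot, marble in white: on edge on the rack floor (centre 45-81 mm above it), within 12 mm of the slot's mid-plane, 25 mm of its middle lengthwise, faces within 12 deg of the slot's direction, released, still; blue board within 20 mm of its start (x of walnut_board_center in the frame of slot_brown between -0.025 and 0.025 m and y of walnut_board_center in the frame of slot_brown between -0.012 and 0.012 m and z of walnut_board_center in the frame of slot_brown between 0.045 and 0.081 m and angle between the x axis of walnut_board_center and the y axis of slot_brown, either way round below 0.21 rad and linear speed of each of walnut_board, marble_board below 0.02 m/s and contact force between each of walnut_board, marble_board and the fingers below 0.05 N and x of marble_board_center in the frame of slot_white between -0.025 and 0.025 m and y of marble_board_center in the frame of slot_white between -0.012 and 0.012 m and z of marble_board_center in the frame of slot_white between 0.045 and 0.081 m and angle between the x axis of marble_board_center and the y axis of slot_white, either way round below 0.21 rad and distance of blue_board_center from where it was at the start of the episode below 0.02 m); the robot touches nothing.
It fails at once if a board is dropped or slammed into the rack: faster than 0.5 m/s with its centre within 40 mm of its slot sideways and less than 140 mm above the rack's floor ((horizontal distance between walnut_board_center and slot_brown below 0.04 m and z of walnut_board_center in the frame of slot_brown below 0.14 m and linear speed of walnut_board above 0.5 m/s) or (horizontal distance between marble_board_center and slot_white below 0.04 m and z of marble_board_center in the frame of slot_white below 0.14 m and linear speed of marble_board above 0.5 m/s)).
It fails at once if a bystander is disturbed: the blue board moved more than 40 mm, the jar or mug more than 30 mm (distance of blue_board_center from where it was at the start of the episode above 0.04 m or distance of any of spice_jar, mug from where it was at the start of the episode above 0.03 m).
It also fails if it takes over 72 s, if anything falls off the work surface, if the arm or the gripper's body presses on something with over 40 N, if the wrist force passes 120 N, or if a joint passes its speed limit or range.

ROBOT

A 6-joint arm with a two-finger parallel gripper is mounted at the origin on the work surface. World frame = base frame: x ahead of the robot, y to its left, z up, the work surface at z = 0. Lengths are in m, angles in rad, forces in N, time in s.
With the tool pointing down it reaches from about 0.35 to 0.775 m from the base axis. Payload 7.3 kg.
Tool frame: the origin (TCP) lies midway between the tips of the shut fingers; the grasp point (between the pads) lies 19 mm behind it; z points along the fingers, x is the direction in which the jaws open and shut, and the axes are right-handed (so a half turn about z gives the same grasp; the last joint's range is limited). The gripper opens to 92 mm and grips with 3 to 60 N. Pads are 19 mm wide; open, the fingers measure 130 mm over their backs; the gripper's body (75 mm by 190 mm) begins 47 mm behind the grasp point.
Start: joints at [-1.299, 0.342, 1.524, -0, 1.275, -0.146], TCP at [0.213, -0.48, 0.227] pointing down, gripper open.
Joint ranges: [-2.53, 2.53], [-0.77, 2.02], [0.04, 2.7], [-1, 4.14], [0.28, 2.66], [-3.11, 3.11]. Speed limits (rad/s): [2.57, 2.57, 3.14, 3.14, 3.14, 3.14].

INTERFACE

Orientations are given as a rotation vector (axis times angle).
In Python, from workcell import ctrl gives the robot as it stands.
- The arm moves only by the tool arm_command, never from a script. Its argument "steps" is text: rows parted by semicolons, each of 7 numbers parted by spaces: the turn, a rotation vector about the tool's x, y, z in rad, then the shift along the tool's x, y, z in mm, then the opening, from -1 (shut) to 1 (fully open). In form: rx ry rz tx ty tz claw; .... A call has 1 to 12 rows; each row is the pose to reach, as a shift and turn from the pose commanded when the call began, along the tool's axes at that moment; what a row does not reach only later rows make up. A row lasts 1/12 s, in which the tool goes at most 41.7 mm and 7.16 degrees, less where a joint would pass 70% of its speed; a pose out of reach is approached as far as the arm can. A call with a gripper value outside its range is refused whole. The fingers move at their own pace and stop on an object; "force" is the grip in N (left out, the last holds). Time passes only in rows, so rows that repeat a pose let the fingers close. It gives the time, the measured TCP pose, the force and the opening at its end, in the units of the state.
- ctrl.sense(): the state, without advancing time (a new reading comes with each control period).
- ctrl.read_camera(name): name is "side" or "top"; returns a dict with "color" (480x640x3 uint8, blue, green, red), "fx", "fy", "cx", "cy" (pixels), "cam_to_world" (4x4, takes a point from camera to world coordinates). Camera axes: x right, y up, looking along -z (the intrinsics and any distortion apply to the point x, -y, -z); pixel columns grow to the right and rows downward; lengths in m; the calibration is good to about 2 mm. A picture is of the moment at which its call begins. There is no depth.
- ctrl.finish_job(): hands the job in, once; it reports no verdict.
The state is a dict: "time": time; "qpos": joint angles; "dq": joint speeds; "effort": joint torques, N m; "eef_pos": TCP position; "eef_rot": TCP orientation; "force": force on the tool from outside, world axes, zero at the start; "moment": the same for the moment, N m; "grip_width": opening from 0.0 (shut) to 1.0 (fully open).
Only numpy, scipy, OpenCV 4.12 (cv2) and the standard library are available. Lean on these libraries where they do the work, as an engineer would, in place of code of your own. Each camera call takes 0.05 s, during which the arm holds its last target. There are 200 camera calls.

## Working session

There is one attempt and no reset: what is moved stays moved. The work goes in short steps, Python scripts to look and compute and a tool call to move; the robot and the scene stay as the last step left them, time stands still between calls to the robot, and variables do not carry over. Pictures are saved under pics/ and viewed, about 8 in all and at most 12, crops included, and the job is handed in when it is done.

Besides the shell and the picture viewer there is one more tool, called after ">>>" as name(argument=value, ...), one argument or row to a line, values as JSON. arm_command: Moves the arm, as the interface text tells. Its arguments: {"type":"object","properties":{"steps":{"type":"string"},"force":{"type":"number"}},"required":["steps"]}

```bash
mkdir -p pics; ls; python3 - <<'E'
from workcell import ctrl
import cv2
for n in("side","top"):
    r=ctrl.read_camera(n); cv2.imwrite(f"pics/{n}0.png",r["color"]); print(n,{k:v for k,v in r.items() if k!="color"})
print(ctrl.sense())
E
```

```text
pics
side {'fx': 452.270127917273, 'fy': 452.270127917273, 'cx': 319.69586227891637, 'cy': 241.35009558824996, 'cam_to_world': array([[ 0.9892014 ,  0.11179449, -0.09477653,  0.49031209],
       [-0.14645115,  0.72875103, -0.66893497, -0.58687607],
       [-0.00571475,  0.67559154,  0.73725397,  0.74520758],
       [ 0.        ,  0.        ,  0.        ,  1.        ]])}
top {'fx': 619.6697149455437, 'fy': 619.6697149455437, 'cx': 319.68773738867003, 'cy': 241.68374095663577, 'cam_to_world': array([[-0.0183575 ,  0.99105803, -0.13216269,  0.4224919 ],
       [-0.99976042, -0.01661908,  0.01424479,  0.01342052],
       [ 0.01192099,  0.13239253,  0.99112568,  1.26453793],
       [ 0.        ,  0.        ,  0.        ,  1.        ]])}
{'time': 0.1, 'qpos': array([-1.29903535e+00,  3.42670335e-01,  1.52493058e+00, -1.87038716e-05,
        1.27542676e+00, -1.45997063e-01]), 'dq': array([ 6.09356252e-04, -6.60502794e-04, -2.42979848e-03,  5.39290816e-05,
        2.19489855e-04, -8.15170137e-04]), 'effort': array([ 2.11248647e-03, -4.32004094e+01, -2.44693172e+01,  7.19942339e-02,
        5.25995472e-02, -3.97578367e-05]), 'eef_pos': array([ 0.2129132 , -0.47947614,  0.22610233]), 'eef_rot': array([-2.63302183e+00,  1.71199308e+00,  1.70899334e-03]), 'force': array([-0.53520905,  0.30314066,  0.14061107]), 'moment': array([ 0.02622732,  0.04451964, -0.00486975]), 'grip_width': 1.0029118391217722}
```

View pics/top0.png

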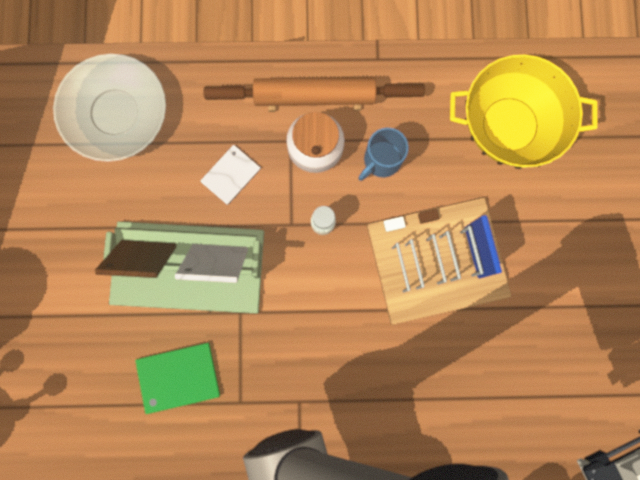

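View pics/side0.png

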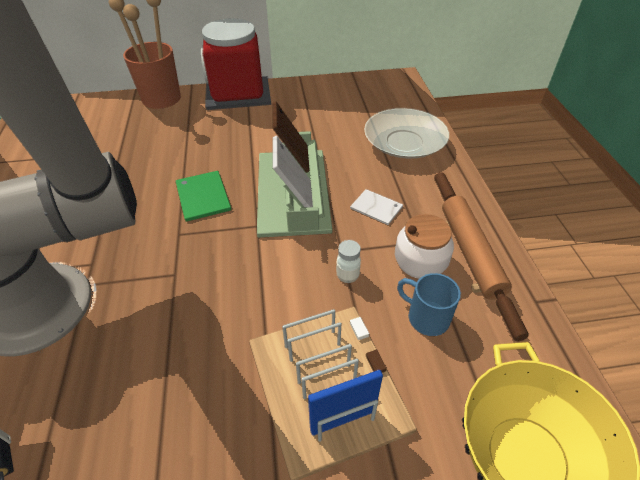

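The top view has the stand at (185,268), with walnut at (137,257) and marble at (212,262). The rack is at (440,260), with the white tag at (395,224), the brown tag at (430,215) and the blue board at (485,246).

There are three marble candidates: the slab on the stand at (212,262), the small white tile at (231,174) and the green board at (178,378). The slab on the stand fits because it isn't green and is larger than the tile. I'll confirm that in enlarged crops.

```bash
python3 - <<'E'
import cv2,numpy as np
t=cv2.imread("pics/top0.png");s=cv2.imread("pics/side0.png")
def crop(im,x,y,w,h,k):
    c=cv2.resize(im[y:y+h,x:x+w],None,fx=k,fy=k,interpolation=cv2.INTER_CUBIC)
    for i in range((x+19)//20*20,x+w,20):
        cv2.line(c,((i-x)*k,0),((i-x)*k,6),(0,0,255),1);cv2.putText(c,str(i),((i-x)*k+2,12),0,.35,(0,0,255))
    for j in range((y+19)//20*20,y+h,20):
        cv2.line(c,(0,(j-y)*k),(6,(j-y)*k),(0,0,255),1);cv2.putText(c,str(j),(8,(j-y)*k+4),0,.35,(0,0,255))
    return c
cv2.imwrite("pics/c1.png",np.vstack([crop(t,85,160,195,75+85,4)[:, :780]])[:640][:600])
a=crop(t,360,190,160,140,5);cv2.imwrite("pics/c2.png",a[:600])
A=crop(s,250,95,95,145,4);B=crop(s,245,300,100,145,4);C=crop(s,320,300,100,145,4)
cv2.imwrite("pics/c3.png",np.hstack([A,crop(s,245,300,100,145,4)])) 
E
```

```text
(no output)
```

View pics/c1.png

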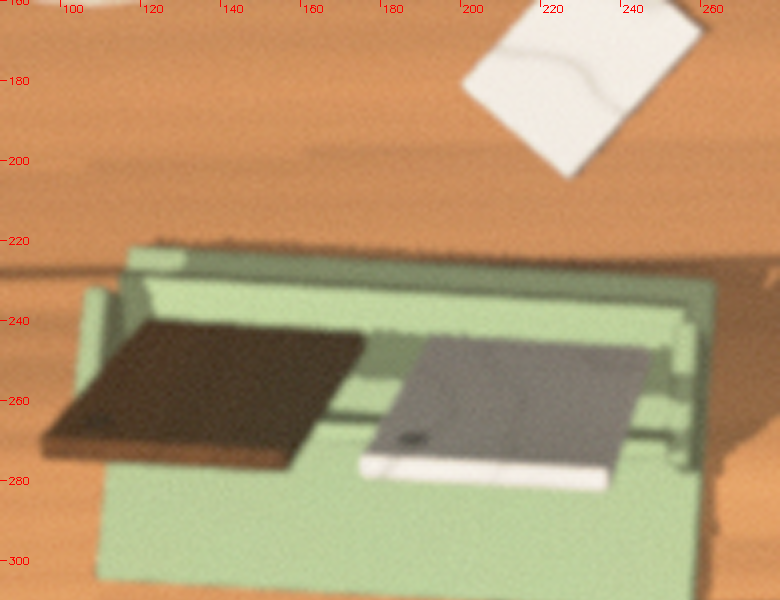

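View pics/c2.png

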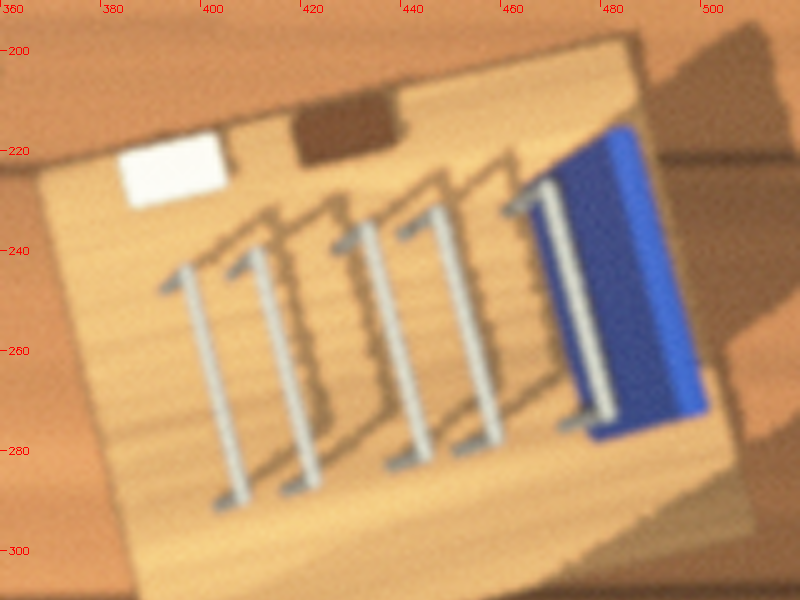

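View pics/c3.png

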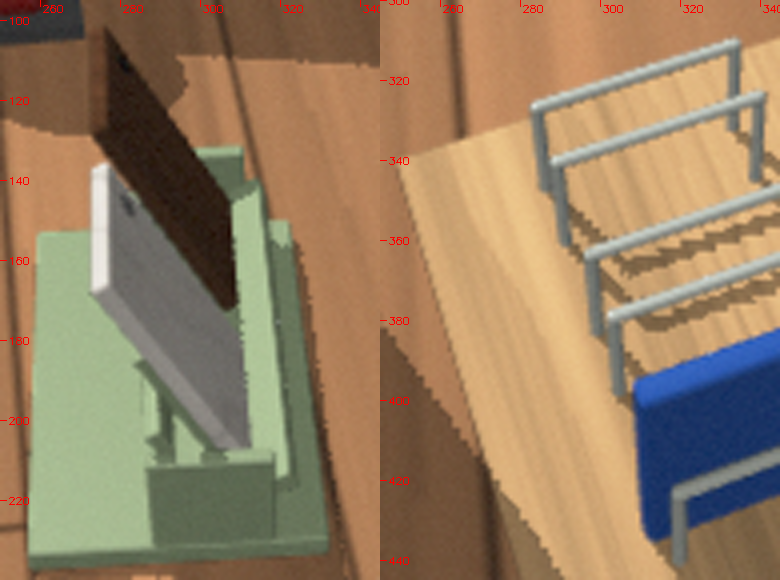

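The crops confirm it. The slab on the stand is the large marble one, with upper front corners at top view (175,274) and (237,277). Walnut's upper front corners are (95.5,269) and (158,272.5). The white-tag slot is the leftmost, the brown-tag slot is the middle one, and the blue board is on the right.

```bash
cat > h.py <<'E'
import numpy as np
from scipy.spatial.transform import Rotation as R
from workcell import ctrl
C={'side':(452.270127917273,319.69586227891637,241.35009558824996,np.array([[0.9892014,0.11179449,-0.09477653,0.49031209],[-0.14645115,0.72875103,-0.66893497,-0.58687607],[-0.00571475,0.67559154,0.73725397,0.74520758]])),
'top':(619.6697149455437,319.68773738867003,241.68374095663577,np.array([[-0.0183575,0.99105803,-0.13216269,0.4224919],[-0.99976042,-0.01661908,0.01424479,0.01342052],[0.01192099,0.13239253,0.99112568,1.26453793]]))}
def ray(n,p):
    f,cx,cy,T=C[n]; d=T[:,:3]@np.array([(p[0]-cx)/f,-(p[1]-cy)/f,-1]); return T[:,3],d/np.linalg.norm(d)
def plane(n,p,z):
    o,d=ray(n,p); return o+d*(z-o[2])/d[2]
def tri(pt,ps):
    A=0;b=0;rs=[ray('top',pt),ray('side',ps)]
    for o,d in rs:
        M=np.eye(3)-np.outer(d,d);A=A+M;b=b+M@o
    x=np.linalg.solve(A,b); return x,1e3*max(np.linalg.norm(np.cross(x-o,d)) for o,d in rs)
def rel(pos,Rt):
    """target TCP pose -> row (turn rad, shift mm) from the current measured pose"""
    s=ctrl.sense(); R0=R.from_rotvec(s['eef_rot'])
    print('turn',(R0.inv()*R.from_matrix(Rt)).as_rotvec().round(3),'shift',(1e3*R0.inv().apply(np.array(pos)-s['eef_pos'])).round(1),'q',s['qpos'].round(2))
E
python3 - <<'E'
from h import *
np.set_printoptions(precision=4,suppress=True)
t1=lambda x,y:(85+x/4,160+y/4)
t2=lambda x,y:(360+x/5,190+y/5)
s3=lambda x,y:(250+x/4,95+y/4)
s4=lambda x,y:(245+(x-380)/4,300+y/4)
print('marble U+',tri(t1(361,457),s3(108,163)));print('marble U-',tri(t1(608,468),s3(110,290)))
print('walnut U+',tri(t1(42,437),s3(106,27)))
zu=np.mean([tri(t1(361,457),s3(108,163))[0][2],tri(t1(608,468),s3(110,290))[0][2]])
for n,a,b in(('walnut',(42,437),(293,450)),('marble',(361,457),(608,468))):
    P,Q=plane('top',t1(*a),zu),plane('top',t1(*b),zu);d=P-Q;print(n,zu,(P+Q)/2,'len',np.linalg.norm(d),'yaw',np.arctan2(d[1],d[0])-np.pi/2)
# stand base corners, underside ~z? base left/right edges
bars=[((185,265),(240,500)),((255,245),(312,487)),((367,228),(427,458)),((435,210),(495,442)),((547,182),(605,418))]
for a,b in bars:
    P,Q=plane('top',t2(*a),.086),plane('top',t2(*b),.086);d=P-Q;print('bar',(P+Q)/2,np.linalg.norm(d),np.arctan2(d[1],d[0]))
for a,b in(((240,500),(538,105)),((185,265),(735,43)),((312,487),(555,160)),((255,245),(760,96)),((427,458),(592,255)),((495,442),(614,317))): print('tri',*tri(t2(*a),s4(*b)))
P,Q=plane('top',t2(38,172),.018),plane('top',t2(632,33),.018);d=P-Q;print('rack',P,Q,np.linalg.norm(d),np.arctan2(d[1],d[0])-np.pi/2)
for c in((172,168),(346,128)): print('tag',plane('top',t2(*c),.03))
R0=R.from_rotvec(ctrl.sense()['eef_rot']).as_matrix();print(R0, 'jawyaw',np.arctan2(R0[1,0],R0[0,0]))
E
```

```text
marble U+ (array([0.5158, 0.2526, 0.1752]), np.float64(1.535608553755711))
marble U- (array([0.5085, 0.1445, 0.1736]), np.float64(0.7672800082776208))
walnut U+ (array([0.5267, 0.3922, 0.1755]), np.float64(1.1713395111810154))
walnut 0.17441733016006888 [0.5218 0.3375 0.1744] len 0.11024863819635661 yaw -0.06929564944199207
marble 0.17441733016006888 [0.511  0.1985 0.1744] len 0.10856085595452424 yaw -0.062049142188826734
bar [ 0.5294 -0.1609  0.086 ] 0.09222676051990573 0.19431569658275163
bar [ 0.5352 -0.1883  0.086 ] 0.09510143686773961 0.19273645379477564
bar [ 0.5433 -0.2323  0.086 ] 0.09099343781030796 0.2120411653729735
bar [ 0.5494 -0.2587  0.086 ] 0.09183572881279595 0.20702837011099204
bar [ 0.5587 -0.3019  0.086 ] 0.0933202470182903 0.19009177070294228
tri [ 0.4861 -0.1702  0.0828] 1.7980510505004699
tri [ 0.5752 -0.1523  0.0837] 0.31497996557249214
tri [ 0.4905 -0.1978  0.0833] 1.815118769419712
tri [ 0.582  -0.1797  0.0829] 0.32733264411849683
tri [ 0.5008 -0.2424  0.083 ] 1.787846980627184
tri [ 0.5064 -0.2691  0.0818] 1.6556701505824434
rack [ 0.6226 -0.1028  0.018 ] [ 0.6765 -0.349   0.018 ] 0.251975000672162 0.21537767694092902
tag [ 0.6214 -0.156   0.03  ]
tag [ 0.6367 -0.2271  0.03  ]
[[ 0.4057 -0.914  -0.0004]
 [-0.914  -0.4057  0.0014]
 [-0.0014 -0.0002 -1.    ]] jawyaw -1.1530326960422737
```

```bash
cat >> h.py <<'E'
psi=-0.066; hh=np.array([np.cos(psi),np.sin(psi),0]); zz=np.array([0,0,1.])
L=np.sin(.5)*hh-np.cos(.5)*zz; N=np.cos(.5)*hh+np.sin(.5)*zz
RG=np.column_stack([N,np.cross(L,N),L])
TOP={'walnut':np.array([.5218,.3375,.1744])-.006*N,'marble':np.array([.511,.1985,.1744])-.006*N}
SL={'walnut':np.array([.5468,-.2454,.018]),'marble':np.array([.5325,-.1746,.018])}
def down(yaw):
    x=np.array([np.cos(yaw),np.sin(yaw),0]); return np.column_stack([x,np.cross(-zz,x),-zz])
RP=down(.2-np.pi/2)
E
python3 - <<'E'
from h import *
rel([.45,-.1,.36],down(-.5))
print(TOP['walnut']+.044*L)
E
```

```text
turn [-0.001  0.001 -0.653] shift [-250.8 -370.7 -133.5] q [-1.3   0.34  1.52 -0.    1.28 -0.15]
[0.53759476 0.33645603 0.13290981]
```

>>> arm_command(
  steps="0 0 -0.65 -251 -371 -134 0.1;0 0 -0.65 -251 -371 -134 0.1;0 0 -0.65 -251 -371 -134 0.1;0 0 -0.65 -251 -371 -134 0.1;0 0 -0.65 -251 -371 -134 0.1;0 0 -0.65 -251 -371 -134 0.1;0 0 -0.65 -251 -371 -134 0.1;0 0 -0.65 -251 -371 -134 0.1;0 0 -0.65 -251 -371 -134 0.1;0 0 -0.65 -251 -371 -134 0.1;0 0 -0.65 -251 -371 -134 0.1;0 0 -0.65 -251 -371 -134 0.1",
  force=30,
)

```text
time: 1.1
eef_pos: [0.4525, -0.0956, 0.3623]
eef_rot: [-3.043, 0.774, -0.005]
force: [-0.6, 0.7, -0.0]
grip_width: 0.549
```

```bash
python3 - <<'E'
from h import *
rel(TOP['walnut']-.07*L,RG)
E
```

```text
turn [ 0.106  0.489 -0.424] shift [-181.7 -397.   129.8] q [-0.38  0.15  1.41  0.    1.58  0.12]
```

>>> arm_command(
  steps="0.106 0.489 -0.424 -182 -397 130 0.1;0.106 0.489 -0.424 -182 -397 130 0.1;0.106 0.489 -0.424 -182 -397 130 0.1;0.106 0.489 -0.424 -182 -397 130 0.1;0.106 0.489 -0.424 -182 -397 130 0.1;0.106 0.489 -0.424 -182 -397 130 0.1;0.106 0.489 -0.424 -182 -397 130 0.1;0.106 0.489 -0.424 -182 -397 130 0.1;0.106 0.489 -0.424 -182 -397 130 0.1;0.106 0.489 -0.424 -182 -397 130 0.1;0.106 0.489 -0.424 -182 -397 130 0.1;0.106 0.489 -0.424 -182 -397 130 0.1",
)

```text
time: 2.1
eef_pos: [0.4815, 0.3404, 0.2269]
eef_rot: [3.027, -0.098, 0.762]
force: [-0.2, -0.8, -0.5]
grip_width: 0.549
```

```bash
python3 - <<'E'
from h import *
import cv2
rel(TOP['walnut']+.044*L,RG)
im=ctrl.read_camera('side')['color'];cv2.imwrite('pics/s1.png',cv2.resize(im[60:260,220:460],None,fx=3,fy=3))
E
```

```text
turn [0.003 0.007 0.002] shift [  5.1  -0.  109.4] q [ 0.66  0.3   1.7  -0.45  0.81  0.98]
```

View pics/s1.png

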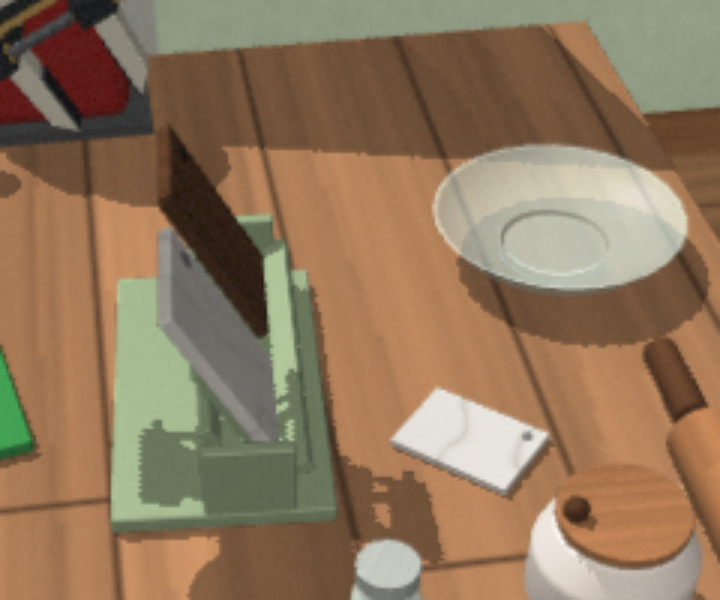

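The gripper is above and behind walnut's upper end (fingers at crop (40,80)), with the boards still in place. Next I advance along the board and close on it.

>>> arm_command(
  steps="0 0.007 0 5 0 20 0.1;0 0.007 0 5 0 40 0.1;0 0.007 0 5 0 60 0.1;0 0.007 0 5 0 75 0.1;0 0.007 0 5 0 85 0.1;0 0.007 0 5 0 95 0.1;0 0.007 0 5 0 102 0.1;0 0.007 0 5 0 109 0.1;0 0.007 0 5 0 109 0.1;0 0.007 0 5 0 109 0.1",
)

```text
time: 2.98
eef_pos: [0.5385, 0.3314, 0.1373]
eef_rot: [3.022, -0.106, 0.777]
force: [-0.1, 0.8, 0.3]
grip_width: 0.554
```

>>> arm_command(
  steps="0 0 0 0 0 0 -1;0 0 0 0 0 0 -1;0 0 0 0 0 0 -1;0 0 0 0 0 0 -1;0 0 0 0 0 0 -1;0 0 0 0 0 0 -1;0 0 0 0 0 0 -1;0 0 0 0 0 0 -1;0 0 0 0 0 0 -1",
)

```text
time: 3.73
eef_pos: [0.5383, 0.3316, 0.1373]
eef_rot: [3.022, -0.106, 0.777]
force: [-1.2, -0.1, 1.7]
grip_width: 0.129
```

```bash
python3 - <<'E'
from h import *
rel(TOP['walnut']+.044*L,RG);print(ctrl.sense()['force'])
E
```

```text
turn [ 0.003 -0.004 -0.003] shift [-3.  -4.8  3.3] q [ 0.58  0.47  1.72 -0.54  0.61  1.04]
[-1.1532552  -0.12452624  1.69814033]
```

>>> arm_command(
  steps="0 0 0 0 0 -10 -1;0 0 0 0 0 -25 -1;0 0 0 0 0 -50 -1;0 0 0 0 0 -75 -1;0 0 0 0 0 -100 -1;0 0 0 0 0 -125 -1;0 0 0 0 0 -150 -1;0 0 0 0 0 -175 -1;0 0 0 0 0 -190 -1;0 0 0 0 0 -200 -1;0 0 0 0 0 -200 -1",
)

```text
time: 4.65
eef_pos: [0.4416, 0.3392, 0.3147]
eef_rot: [3.024, -0.105, 0.782]
force: [-0.5, 0.1, -1.4]
grip_width: 0.128
```

```bash
python3 - <<'E'
from h import *
rel([.48,.05,.36],down(-.7));print(ctrl.sense()['force'],ctrl.sense()['eef_pos'],ctrl.sense()['grip_width'])
E
```

```text
turn [-0.16  -0.488  0.617] shift [ 73.1 285.8 -11.6] q [ 0.71  0.17  1.62 -0.41  1.01  0.94]
[-0.49643051  0.12603582 -1.40344435] [0.44157703 0.3391712  0.31471773] 0.1275148928006944
```

>>> arm_command(
  steps="-0.02 -0.05 0.06 7 20 -20 -1;-0.03 -0.1 0.12 14 50 -20 -1;-0.05 -0.15 0.18 22 80 -20 -1;-0.07 -0.2 0.25 30 110 -20 -1;-0.08 -0.25 0.31 37 140 -20 -1;-0.1 -0.3 0.38 44 170 -15 -1;-0.11 -0.34 0.43 51 200 -12 -1;-0.13 -0.39 0.5 58 230 -12 -1;-0.145 -0.44 0.56 66 260 -12 -1;-0.16 -0.488 0.617 73 286 -12 -1;-0.16 -0.488 0.617 73 286 -12 -1;-0.16 -0.488 0.617 73 286 -12 -1",
)

```text
time: 5.65
eef_pos: [0.4807, 0.0474, 0.3569]
eef_rot: [2.945, -1.084, -0.005]
force: [0.4, 0.3, -3.1]
grip_width: 0.127
```

```bash
python3 - <<'E'
from h import *
rel(SL['walnut']+[0,0,.34],RP);print(ctrl.sense()['eef_pos'],ctrl.sense()['grip_width'])
E
```

```text
turn [0.005 0.    0.666] shift [240.1 180.1  -0.7] q [-0.06  0.2   1.37 -0.    1.58  0.65]
[0.48067979 0.04735012 0.35694705] 0.1271587140905397
```

>>> arm_command(
  steps="0 0 0.05 15 12 0 -1;0 0 0.11 40 30 0 -1;0 0 0.18 70 52 0 -1;0 0 0.25 100 75 0 -1;0 0 0.33 130 97 0 -1;0 0 0.42 160 120 0 -1;0 0 0.5 185 138 0 -1;0 0 0.58 205 154 0 -1;0 0 0.64 225 168 0 -1;0 0 0.666 240 180 0 -1;0 0 0.666 240 180 0 -1;0 0 0.666 240 180 0 -1",
)

```text
time: 6.65
eef_pos: [0.5474, -0.2426, 0.3577]
eef_rot: [2.434, -1.981, -0.004]
force: [-0.2, 0.3, -2.3]
grip_width: 0.131
```

```bash
python3 - <<'E'
from h import *
import cv2
rel(SL['walnut']+[0,0,.34],RP);rel(SL['walnut']+[0,0,.34],RP);print(ctrl.sense()['eef_pos'],ctrl.sense()['grip_width'])
a=ctrl.read_camera('side')['color'];b=ctrl.read_camera('top')['color']
cv2.imwrite('pics/s2.png',np.hstack([cv2.resize(a[160:460,200:500],(400,400)),cv2.resize(b[130:330,340:540],(400,400))]));cv2.imwrite('pics/s2s.png',a);cv2.imwrite('pics/s2t.png',b)
E
```

```text
turn [ 0.004 -0.     0.004] shift [ 2.7  1.2 -0.3] q [-0.54  0.43  1.03 -0.    1.68  0.82]
turn [ 0.004 -0.     0.004] shift [ 2.7  1.2 -0.3] q [-0.54  0.43  1.03 -0.    1.68  0.82]
[ 0.54740811 -0.24255624  0.35767568] 0.1310881585657557
```

View pics/s2.png

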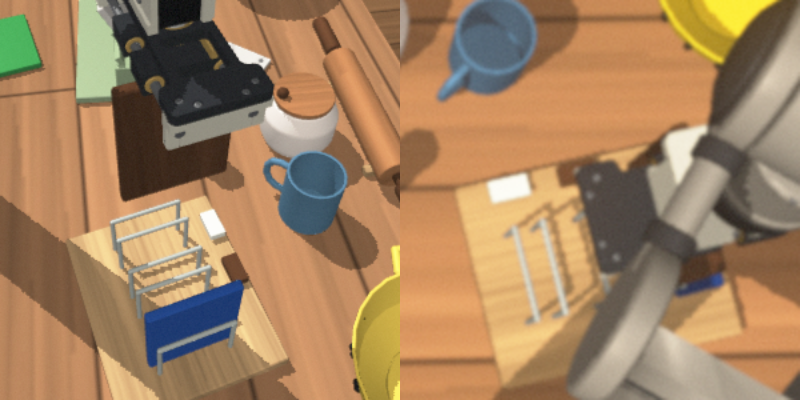

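Walnut hangs vertical over the rack. Its lower corners are at crop (120,200) and (228,167), and the slots and blue board are undisturbed.

```bash
python3 - <<'E'
from h import *
P,Q=[plane('side',(200+x*.75,160+y*.75),.249) for x,y in((121,200),(228,168))]
m=(P+Q)/2;d=Q-P;u=RP[:,0]
s=ctrl.sense()
print(P,Q,np.linalg.norm(d),np.arctan2(d[1],d[0]),'centre',m-.006*u,'tcp',s['eef_pos'])
c=m-.006*u-s['eef_pos'];print('offset jaw,slot',c@u,c@RP[:,1])
E
```

```text
[ 0.49888164 -0.25130233  0.249     ] [ 0.61115823 -0.22894963  0.249     ] 0.11448002232726925 0.1965165847225822 centre [ 0.55382792 -0.23424558  0.249     ] tcp [ 0.54736368 -0.24147828  0.35870044]
offset jaw,slot -0.005804276283762739 -0.007772307393381492
```

```bash
python3 - <<'E'
from h import *
rel(SL['walnut']+[-.006,-.0012,.197],RP)
E
```

```text
turn [ 0.003 -0.001  0.006] shift [  3.6   7.1 143.7] q [-0.54  0.43  1.03 -0.    1.68  0.82]
```

>>> arm_command(
  steps="0 0 0.004 3 7 15 -1;0 0 0.004 3 7 30 -1;0 0 0.004 3 7 45 -1;0 0 0.004 3 7 60 -1;0 0 0.004 3 7 75 -1;0 0 0.004 3 7 90 -1;0 0 0.004 3 7 105 -1;0 0 0.004 3 7 120 -1;0 0 0.004 3 7 132 -1;0 0 0.004 3 7 143 -1;0 0 0.004 3 7 143 -1;0 0 0.004 3 7 143 -1",
)

```text
time: 7.75
eef_pos: [0.5408, -0.2463, 0.2162]
eef_rot: [2.431, -1.985, -0.001]
force: [0.5, 0.1, -1.7]
grip_width: 0.127
```

```bash
python3 - <<'E'
from h import *
import cv2
for i in range(4):
    rel(SL['walnut']+[-.006,-.0012,.197],RP)
    a=ctrl.read_camera('side')['color']
b=ctrl.read_camera('top')['color']
cv2.imwrite('pics/s3.png',np.hstack([cv2.resize(a[270:420,220:370],(600,600))]))
E
```

```text
turn [ 0.003 -0.001  0.002] shift [0.3 0.  1.2] q [-0.55  0.48  1.34 -0.    1.32  0.81]
turn [ 0.001 -0.002  0.001] shift [-0.3  0.3  1.9] q [-0.56  0.48  1.34 -0.    1.32  0.82]
turn [ 0.001 -0.003  0.001] shift [-0.7  0.4  2.3] q [-0.56  0.48  1.34 -0.    1.32  0.81]
turn [ 0.001 -0.003  0.   ] shift [-0.9  0.3  2.4] q [-0.56  0.48  1.34 -0.    1.32  0.82]
```

View pics/s3.png

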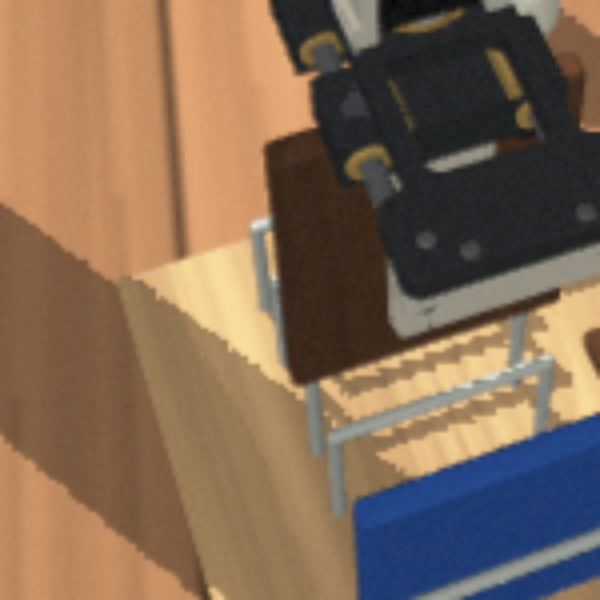

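The board's lower edge, crop (300,385) to (558,297), sits just above the top of the brown slot's hoops. I'll check it against the slot numerically.

```bash
python3 - <<'E'
from h import *
s=ctrl.sense();u=RP[:,0]
for z in(s['eef_pos'][2]-.109,s['eef_pos'][2]-.103):
    P,Q=[plane('side',(220+x/4,270+y/4),z) for x,y in((300,385),(558,297))]
    d=Q-P;c=(P+Q)/2-.006*u-SL['walnut'];print(z,np.linalg.norm(d),np.arctan2(d[1],d[0]),'jaw',c@u,'slot x',-c@RP[:,1])
for i in range(2): rel(SL['walnut']+[-.006,-.0012,.111],RP)
print(s['eef_pos'],s['force'])
E
```

```text
0.10806461874810748 0.10728264721804197 0.20849577044729606 jaw -0.003287534206019776 slot x 0.0023213233779676473
0.11406461874810749 0.10627236236447701 0.20849577044729617 jaw -0.0002671658889530268 slot x 0.0011392584478250656
turn [ 0.001 -0.003 -0.   ] shift [-1.4  0.  88.1] q [-0.56  0.48  1.34 -0.    1.32  0.82]
turn [ 0.001 -0.003 -0.   ] shift [-1.4  0.  88.1] q [-0.56  0.48  1.34 -0.    1.32  0.82]
[ 0.54112625 -0.24767343  0.21706462] [-0.32761085  0.49705636 -1.84072859]
```

>>> arm_command(
  steps="0 0 0 0 0 10 -1;0 0 0 0 0 20 -1;0 0 0 0 0 30 -1;0 0 0 0 0 40 -1;0 0 0 0 0 50 -1;0 0 0 0 0 60 -1;0 0 0 0 0 68 -1;0 0 0 0 0 75 -1;0 0 0 0 0 80 -1;0 0 0 0 0 80 -1",
)

```text
time: 8.83
eef_pos: [0.5401, -0.2476, 0.1348]
eef_rot: [2.429, -1.987, -0.003]
force: [-0.9, 0.3, -1.4]
grip_width: 0.132
```

>>> arm_command(
  steps="0 0 0 0 0 2 -1;0 0 0 0 0 4 -1;0 0 0 0 0 5 -1;0 0 0 0 0 6 -1;0 0 0 0 0 6 -1",
)

```text
time: 9.25
eef_pos: [0.5406, -0.2479, 0.1301]
eef_rot: [2.43, -1.987, 0.0]
force: [-0.1, -0.5, -2.3]
grip_width: 0.129
```

>>> arm_command(
  steps="0 0 0 0 0 1 -1;0 0 0 0 0 2 -1;0 0 0 0 0 3 -1;0 0 0 0 0 3 -1",
)

```text
time: 9.58
eef_pos: [0.5405, -0.2479, 0.1269]
eef_rot: [2.429, -1.987, -0.001]
force: [-0.5, -0.1, -1.5]
grip_width: 0.132
```

>>> arm_command(
  steps="0 0 0 0 0 1 -1;0 0 0 0 0 2 -1;0 0 0 0 0 3 -1;0 0 0 0 0 3 -1",
)

```text
time: 9.92
eef_pos: [0.5405, -0.2479, 0.1238]
eef_rot: [2.429, -1.987, -0.001]
force: [0.3, -0.3, -1.8]
grip_width: 0.126
```

>>> arm_command(
  steps="0 0 0 0 0 1 -1;0 0 0 0 0 2 -1;0 0 0 0 0 3 -1;0 0 0 0 0 3 -1",
)

```text
time: 10.25
eef_pos: [0.5406, -0.2481, 0.1228]
eef_rot: [2.43, -1.987, 0.002]
force: [-3.7, 1.0, 9.2]
grip_width: 0.128
```

>>> arm_command(
  steps="0 0 0 0 0 -2 -1;0 0 0 0 0 -2 -1;0 0 0 0 0 -2 -0.6;0 0 0 0 0 -2 -0.3;0 0 0 0 0 -2 -0.3;0 0 0 0 0 -2 -0.3;0 0 0 0 0 -2 -0.3;0 0 0 0 0 -2 -0.3",
)

```text
time: 10.92
eef_pos: [0.5406, -0.2479, 0.123]
eef_rot: [2.43, -1.987, -0.0]
force: [-0.1, 0.2, -0.0]
grip_width: 0.35
```

>>> arm_command(
  steps="0 0 0 0 0 -10 -0.3;0 0 0 0 0 -25 -0.3;0 0 0 0 0 -45 -0.3;0 0 0 0 0 -70 -0.3;0 0 0 0 0 -100 -0.3;0 0 0 0 0 -130 -0.3;0 0 0 0 0 -160 -0.3;0 0 0 0 0 -190 -0.3;0 0 0 0 0 -210 -0.3;0 0 0 0 0 -220 -0.3;0 0 0 0 0 -220 -0.3",
)

```text
time: 11.83
eef_pos: [0.5416, -0.2478, 0.347]
eef_rot: [2.43, -1.988, 0.01]
force: [0.9, -0.4, -0.3]
grip_width: 0.35
```

```bash
python3 - <<'E'
from h import *
rel([.45,.05,.36],down(-.6))
E
```

```text
turn [-0.    -0.007 -0.771] shift [-309.9   30.7  -15. ] q [-0.56  0.42  1.08 -0.    1.63  0.81]
```

>>> arm_command(
  steps="0 0 -0.771 -310 31 -15 0.1;0 0 -0.771 -310 31 -15 0.1;0 0 -0.771 -310 31 -15 0.1;0 0 -0.771 -310 31 -15 0.1;0 0 -0.771 -310 31 -15 0.1;0 0 -0.771 -310 31 -15 0.1;0 0 -0.771 -310 31 -15 0.1;0 0 -0.771 -310 31 -15 0.1;0 0 -0.771 -310 31 -15 0.1",
)

```text
time: 12.58
eef_pos: [0.4474, 0.0538, 0.3579]
eef_rot: [3.002, -0.921, -0.002]
force: [1.3, -0.5, -0.3]
grip_width: 0.547
```

```bash
python3 - <<'E'
from h import *
import cv2
rel(TOP['marble']-.07*L,RG)
a=ctrl.read_camera('side')['color'];b=ctrl.read_camera('top')['color']
rel(TOP['marble']-.07*L,RG)
cv2.imwrite('pics/s4.png',np.hstack([cv2.resize(a[265:415,230:380],(400,400),interpolation=2),cv2.resize(b[190:320,365:495],(400,400),interpolation=2)]))
cv2.imwrite('pics/s4t.png',b)
E
```

```text
turn [ 0.134  0.49  -0.518] shift [ -61.9 -136.1  124.7] q [-0.05  0.13  1.45 -0.    1.57  0.55]
turn [ 0.136  0.489 -0.52 ] shift [ -65.3 -137.9  124. ] q [-0.06  0.13  1.45 -0.    1.57  0.54]
```

View pics/s4.png

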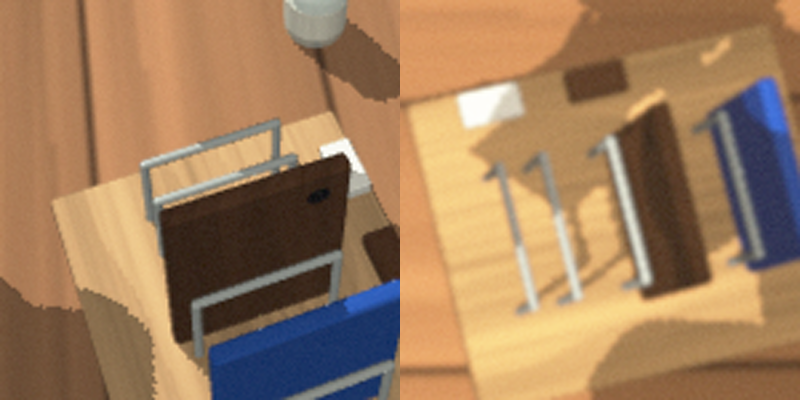

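Walnut stands in the brown slot, at right crop (655,200) between its hoops. The blue board looks unmoved. Next is the marble board.

>>> arm_command(
  steps="0.135 0.49 -0.52 -65 -137 124 0.1;0.135 0.49 -0.52 -65 -137 124 0.1;0.135 0.49 -0.52 -65 -137 124 0.1;0.135 0.49 -0.52 -65 -137 124 0.1;0.135 0.49 -0.52 -65 -137 124 0.1;0.135 0.49 -0.52 -65 -137 124 0.1;0.135 0.49 -0.52 -65 -137 124 0.1;0.135 0.49 -0.52 -65 -137 124 0.1;0.135 0.49 -0.52 -65 -137 124 0.1;0.135 0.49 -0.52 -65 -137 124 0.1;0.135 0.49 -0.52 -65 -137 124 0.1;0.135 0.49 -0.52 -65 -137 124 0.1",
  force=50,
)

```text
time: 13.68
eef_pos: [0.4736, 0.1992, 0.2339]
eef_rot: [3.025, -0.107, 0.774]
force: [-0.1, -0.1, 0.2]
grip_width: 0.552
```

>>> arm_command(
  steps="0 0 0 0 0 0 0.1;0 0 0 0 0 0 0.1;0 0 0 0 0 0 0.1;0 0 0 0 0 0 0.1",
)

```text
time: 14.02
eef_pos: [0.4727, 0.1998, 0.2333]
eef_rot: [3.025, -0.104, 0.773]
force: [-0.3, -1.0, 0.6]
grip_width: 0.549
```

```bash
python3 - <<'E'
from h import *
rel(TOP['marble']+.044*L,RG)
E
```

```text
turn [ 0.002 -0.001 -0.002] shift [ -0.7  -1.5 114. ] q [ 0.38  0.12  1.93 -0.34  0.67  0.67]
```

>>> arm_command(
  steps="0 0 0 -1 -2 20 0.1;0 0 0 -1 -2 40 0.1;0 0 0 -1 -2 60 0.1;0 0 0 -1 -2 75 0.1;0 0 0 -1 -2 88 0.1;0 0 0 -1 -2 98 0.1;0 0 0 -1 -2 107 0.1;0 0 0 -1 -2 113 0.1;0 0 0 -1 -2 113 0.1;0 0 0 -1 -2 113 0.1",
)

```text
time: 14.85
eef_pos: [0.5261, 0.1981, 0.1337]
eef_rot: [3.025, -0.103, 0.773]
force: [0.7, -0.3, -0.3]
grip_width: 0.554
```

>>> arm_command(
  steps="0 0 0 0 0 0 -1;0 0 0 0 0 0 -1;0 0 0 0 0 0 -1;0 0 0 0 0 0 -1;0 0 0 0 0 0 -1;0 0 0 0 0 0 -1;0 0 0 0 0 0 -1;0 0 0 0 0 0 -1;0 0 0 0 0 0 -1",
)

```text
time: 15.6
eef_pos: [0.5282, 0.1983, 0.1354]
eef_rot: [3.025, -0.104, 0.781]
force: [6.5, -2.8, 1.8]
grip_width: 0.127
```

```bash
python3 - <<'E'
from h import *
rel(TOP['marble']+.044*L,RG)
E
```

```text
turn [ 0.    -0.005 -0.003] shift [-2.4  0.9  1.5] q [ 0.33  0.34  1.96 -0.48  0.42  0.8 ]
```

>>> arm_command(
  steps="0 0 0 0 0 -8 -1;0 0 0 0 0 -20 -1;0 0 0 0 0 -40 -1;0 0 0 0 0 -65 -1;0 0 0 0 0 -90 -1;0 0 0 0 0 -115 -1;0 0 0 0 0 -140 -1;0 0 0 0 0 -165 -1;0 0 0 0 0 -185 -1;0 0 0 0 0 -195 -1;0 0 0 0 0 -200 -1;0 0 0 0 0 -200 -1",
)

```text
time: 16.6
eef_pos: [0.4296, 0.2047, 0.309]
eef_rot: [3.025, -0.103, 0.772]
force: [0.2, -0.1, -5.0]
grip_width: 0.13
```

```bash
python3 - <<'E'
from h import *
rel([.48,.05,.37],down(-.7));print(ctrl.sense()['grip_width'])
E
```

```text
turn [-0.157 -0.483  0.618] shift [ 82.6 151.  -24.2] q [ 0.44 -0.03  1.85 -0.31  0.89  0.65]
0.1298829559492871
```

Lifted: the force reads 5 N, which matches about 0.5 kg.

>>> arm_command(
  steps="-0.02 -0.05 0.06 8 12 -10 -1;-0.03 -0.1 0.12 16 30 -20 -1;-0.05 -0.15 0.19 25 46 -24 -1;-0.07 -0.2 0.26 34 62 -24 -1;-0.08 -0.26 0.33 44 80 -24 -1;-0.1 -0.32 0.4 54 98 -24 -1;-0.12 -0.37 0.47 63 115 -24 -1;-0.135 -0.42 0.53 71 130 -24 -1;-0.15 -0.46 0.59 79 144 -24 -1;-0.157 -0.483 0.618 83 151 -24 -1;-0.157 -0.483 0.618 83 151 -24 -1;-0.157 -0.483 0.618 83 151 -24 -1",
)

```text
time: 17.6
eef_pos: [0.4816, 0.0492, 0.3683]
eef_rot: [2.95, -1.078, -0.002]
force: [-0.8, 0.2, -5.2]
grip_width: 0.13
```

```bash
python3 - <<'E'
from h import *
rel(SL['marble']+[0,0,.34],RP);print(ctrl.sense()['eef_pos'],ctrl.sense()['grip_width'])
E
```

```text
turn [0.001 0.001 0.67 ] shift [183.3 138.2  10.2] q [-0.06  0.19  1.34 -0.    1.61  0.64]
[0.4815666  0.04923987 0.36826229] 0.12989639535322903
```

>>> arm_command(
  steps="0 0 0.05 12 9 0 -1;0 0 0.11 30 22 2 -1;0 0 0.19 52 39 4 -1;0 0 0.27 75 56 6 -1;0 0 0.35 98 73 8 -1;0 0 0.43 120 90 10 -1;0 0 0.51 140 105 10 -1;0 0 0.58 158 119 10 -1;0 0 0.64 173 130 10 -1;0 0 0.67 183 138 10 -1;0 0 0.67 183 138 10 -1;0 0 0.67 183 138 10 -1",
)

```text
time: 18.6
eef_pos: [0.5321, -0.173, 0.3595]
eef_rot: [-2.434, 1.985, 0.001]
force: [-0.4, 1.3, -3.9]
grip_width: 0.127
```

```bash
python3 - <<'E'
from h import *
for i in range(3):
    ctrl.read_camera('side');ctrl.read_camera('side')
    rel(SL['marble']+[0,0,.197],RP)
E
```

```text
turn [-0.001  0.     0.003] shift [  2.4   0.3 145.1] q [-0.45  0.35  1.16  0.    1.64  0.92]
turn [-0.001 -0.     0.003] shift [  2.3   0.4 145.4] q [-0.45  0.35  1.16  0.    1.64  0.92]
turn [-0.001 -0.001  0.003] shift [  1.9   0.4 145.5] q [-0.45  0.35  1.16  0.    1.64  0.92]
```

>>> arm_command(
  steps="0 0 0.003 2 0 15 -1;0 0 0.003 2 0 30 -1;0 0 0.003 2 0 45 -1;0 0 0.003 2 0 60 -1;0 0 0.003 2 0 75 -1;0 0 0.003 2 0 90 -1;0 0 0.003 2 0 105 -1;0 0 0.003 2 0 120 -1;0 0 0.003 2 0 132 -1;0 0 0.003 2 0 143 -1;0 0 0.003 2 0 143 -1;0 0 0.003 2 0 143 -1",
)

```text
time: 19.9
eef_pos: [0.5327, -0.175, 0.2171]
eef_rot: [-2.431, 1.99, -0.0]
force: [0.5, 0.3, -4.4]
grip_width: 0.132
```

```bash
python3 - <<'E'
from h import *
import cv2
for i in range(2):
    ctrl.read_camera('side');a=ctrl.read_camera('side')['color']
    rel(SL['marble']+[0,0,.111],RP)
cv2.imwrite('pics/s5.png',cv2.resize(a[240:390,220:370],(600,600),interpolation=2))
E
```

```text
turn [-0.003 -0.001 -0.002] shift [-1.1  0.9 89.2] q [-0.45  0.41  1.44  0.    1.29  0.92]
turn [-0.003 -0.002 -0.002] shift [-1.2  0.8 89.3] q [-0.45  0.41  1.44  0.    1.29  0.92]
```

View pics/s5.png

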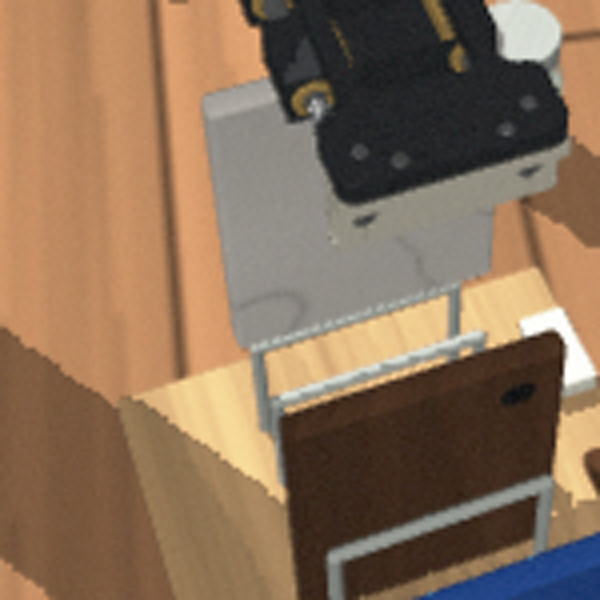

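The marble board's lower near edge runs from crop (243,348) to (492,275), just over the far hoop bar. I'll check this numerically.

```bash
python3 - <<'E'
from h import *
s=ctrl.sense();u=RP[:,0]
for o in(.109,.104):
    z=s['eef_pos'][2]-o
    P,Q=[plane('side',(220+x/4,240+y/4),z) for x,y in((243,348),(492,275))]
    d=Q-P;c=(P+Q)/2-.006*u-SL['marble'];print(z,np.linalg.norm(d),np.arctan2(d[1],d[0]),'jaw',c@u,'slot x',-c@RP[:,1])
E
```

```text
0.10926898917230375 0.10824551135754862 0.1824739185504204 jaw -0.0028375444586581744 slot x 0.0019323826429706488
0.11426898917230376 0.10739444245782467 0.18247391855041992 jaw 0.00024855617529758947 slot x 0.0009481213010876168
```

>>> arm_command(
  steps="0 0 0 -1 0 10 -1;0 0 0 -1 0 20 -1;0 0 0 -1 0 30 -1;0 0 0 -1 0 40 -1;0 0 0 -1 0 50 -1;0 0 0 -1 0 60 -1;0 0 0 -1 0 68 -1;0 0 0 -1 0 75 -1;0 0 0 -1 0 80 -1;0 0 0 -1 0 84 -1;0 0 0 -1 0 84 -1;0 0 0 -1 0 84 -1",
)

```text
time: 21.1
eef_pos: [0.5328, -0.1745, 0.1333]
eef_rot: [-2.43, 1.99, -0.002]
force: [-0.7, -0.2, -4.7]
grip_width: 0.131
```

>>> arm_command(
  steps="0 0 0 0 0 1 -1;0 0 0 0 0 2 -1;0 0 0 0 0 3 -1;0 0 0 0 0 3 -1",
)

```text
time: 21.43
eef_pos: [0.5327, -0.1745, 0.1302]
eef_rot: [-2.43, 1.991, -0.002]
force: [-0.3, 0.2, -5.6]
grip_width: 0.125
```

>>> arm_command(
  steps="0 0 0 0 0 1 -1;0 0 0 0 0 2 -1;0 0 0 0 0 3 -1;0 0 0 0 0 3 -1",
)

```text
time: 21.77
eef_pos: [0.5326, -0.1744, 0.1269]
eef_rot: [-2.43, 1.991, -0.001]
force: [-0.2, 0.9, -5.4]
grip_width: 0.125
```

>>> arm_command(
  steps="0 0 0 0 0 1 -1;0 0 0 0 0 1.5 -1;0 0 0 0 0 2 -1;0 0 0 0 0 2 -1",
)

```text
time: 22.1
eef_pos: [0.5327, -0.1745, 0.1251]
eef_rot: [-2.43, 1.991, -0.001]
force: [0.8, -0.2, -4.9]
grip_width: 0.129
```

>>> arm_command(
  steps="0 0 0 0 0 1 -1;0 0 0 0 0 1.5 -1;0 0 0 0 0 2 -1;0 0 0 0 0 2 -1",
)

```text
time: 22.43
eef_pos: [0.5326, -0.1745, 0.123]
eef_rot: [-2.43, 1.991, -0.001]
force: [0.7, -0.5, -4.6]
grip_width: 0.125
```

>>> arm_command(
  steps="0 0 0 0 0 1 -1;0 0 0 0 0 1.5 -1;0 0 0 0 0 2 -1;0 0 0 0 0 2 -1",
)

```text
time: 22.77
eef_pos: [0.5327, -0.1745, 0.1211]
eef_rot: [-2.43, 1.991, -0.001]
force: [-0.3, 0.8, -5.1]
grip_width: 0.123
```

>>> arm_command(
  steps="0 0 0 0 0 1 -1;0 0 0 0 0 1.5 -1;0 0 0 0 0 2 -1;0 0 0 0 0 2 -1",
)

```text
time: 23.1
eef_pos: [0.5328, -0.1746, 0.121]
eef_rot: [-2.43, 1.99, -0.003]
force: [-4.7, 1.0, 9.1]
grip_width: 0.126
```

>>> arm_command(
  steps="0 0 0 0 0 -1.5 -1;0 0 0 0 0 -1.5 -1;0 0 0 0 0 -1.5 -0.6;0 0 0 0 0 -1.5 -0.3;0 0 0 0 0 -1.5 -0.3;0 0 0 0 0 -1.5 -0.3;0 0 0 0 0 -1.5 -0.3;0 0 0 0 0 -1.5 -0.3",
)

```text
time: 23.77
eef_pos: [0.5328, -0.1745, 0.1207]
eef_rot: [-2.43, 1.99, -0.002]
force: [0.9, -0.5, 0.1]
grip_width: 0.347
```

>>> arm_command(
  steps="0 0 0 0 0 -10 -0.3;0 0 0 0 0 -25 -0.3;0 0 0 0 0 -45 -0.3;0 0 0 0 0 -70 -0.3;0 0 0 0 0 -100 -0.3;0 0 0 0 0 -130 -0.3;0 0 0 0 0 -160 -0.3;0 0 0 0 0 -190 -0.3;0 0 0 0 0 -210 -0.3;0 0 0 0 0 -220 -0.3;0 0 0 0 0 -220 -0.3",
)

```text
time: 24.68
eef_pos: [0.5332, -0.1747, 0.3445]
eef_rot: [-2.429, 1.989, -0.011]
force: [0.4, -0.3, -0.4]
grip_width: 0.349
```

>>> arm_command(
  steps="0 0 -0.5 -300 80 0 -0.3;0 0 -0.5 -300 80 0 -0.3;0 0 -0.5 -300 80 0 -0.3;0 0 -0.5 -300 80 0 -0.3;0 0 -0.5 -300 80 0 -0.3;0 0 -0.5 -300 80 0 -0.3;0 0 -0.5 -300 80 0 -0.3;0 0 -0.5 -300 80 0 -0.3;0 0 -0.5 -300 80 0 -0.3;0 0 -0.5 -300 80 0 -0.3",
)

```text
time: 25.52
eef_pos: [0.3943, 0.1045, 0.3403]
eef_rot: [2.849, -1.324, 0.002]
force: [0.6, 0.3, -0.7]
grip_width: 0.347
```

```bash
python3 - <<'E'
from h import *
import cv2
a=ctrl.read_camera('side')['color'];b=ctrl.read_camera('top')['color']
cv2.imwrite('pics/s6.png',np.hstack([cv2.resize(a[265:415,230:380],(400,400),interpolation=2),cv2.resize(b[190:320,365:495],(400,400),interpolation=2)]))
b0=cv2.imread('pics/top0.png')
for im in(b0,b):
    h=cv2.cvtColor(im,cv2.COLOR_BGR2HSV)
    m=cv2.inRange(h,(108,120,80),(125,255,255))[190:330,440:520];ys,xs=np.nonzero(m);print('blue',xs.mean(),ys.mean(),len(xs))
print(ctrl.sense()['eef_pos'],ctrl.sense()['force'])
E
```

```text
blue 46.1689497716895 56.58447488584475 876
blue 46.12615955473098 52.311688311688314 539
[0.39521103 0.10334205 0.34016712] [-0.84865109  0.45391569  0.41565532]
```

View pics/s6.png

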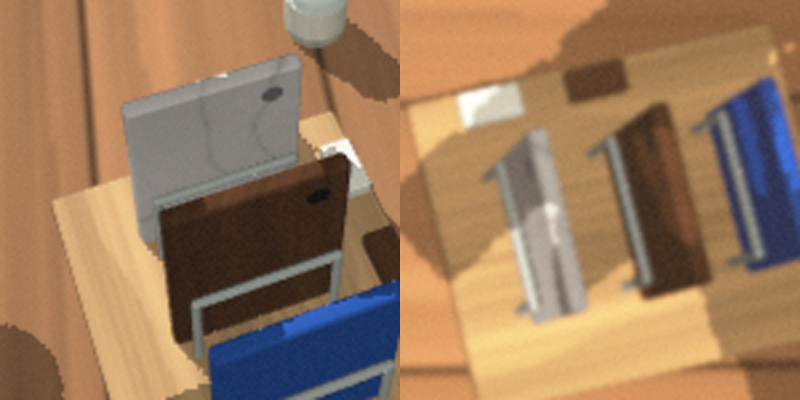

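Both boards stand between their hoops. Marble's top edge runs from left crop (125,102) to (297,57) and walnut's from (160,210) to (345,155). I'll do a final numeric check.

```bash
python3 - <<'E'
from h import *
u=RP[:,0]
for n,a,b in(('marble',(125,102),(297,57)),('walnut',(160,209),(346,155))):
    P,Q=[plane('side',(230+x*.375,265+y*.375),.168) for x,y in(a,b)]
    d=Q-P;c=(P+Q)/2+.006*u-SL[n];print(n,np.linalg.norm(d),'yaw err',np.arctan2(d[1],d[0])-.2,'top centre: across',-c@u,'along',-c@RP[:,1])
E
```

```text
marble 0.10522705015325391 yaw err -0.03942748056455245 top centre: across -0.0039993520584108875 along 0.00027970272245196566
walnut 0.1074066510331711 yaw err -0.03030794392571412 top centre: across -0.004596163744740813 along -0.00029263172636862173
```

Both boards are within tolerance and at rest, so I'm handing in.

```bash
python3 -c "
from workcell import ctrl
print(ctrl.finish_job())"
```

```text
the job is handed in; nothing more can be done
None
```

Both boards are in the rack and the job is handed in: walnut in the brown-tag slot, marble in the white-tag slot. I lowered each until the force reading showed light floor contact (about 9 N), then released it and moved the arm clear. It finished at about 26 s of the 72 s limit, and no verdict was reported.

My last checks, from the side camera:

| Board | Across the slot | Along the slot | Yaw error |
|---|---|---|---|
| Walnut (top edge) | 4.6 mm off | within 0.3 mm | 0.03 rad |
| Marble (top edge) | 4.0 mm off | within 0.3 mm | 0.04 rad |

- **Height:** I did not measure it separately. The floor contact, with each board standing on its 110 mm end, puts the centres about 75 mm above the rack floor.
- **Blue board:** it looks unmoved in the pictures. My colour-mask check was inconclusive: its column held within 0.1 px, but its row shifted 4 px and the visible area dropped from 876 to 539 px. I put that down to the arm's shadow.
- **Jar and mug:** I only checked these by eye. The jar stayed in the same place in the last picture; the mug was last visible in an earlier one and nothing went near it afterwards.
- **Measurement disagreement:** with walnut and then marble held over their slots, the camera and the arm's own reading differed across the slot by between about 1 and 4 mm, depending on the grip depth assumed. That is within the 5 mm of slack on each side.

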